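# Ease a tiffin tier down the draining board

## Robot

A 7-joint arm with a two-finger parallel gripper is mounted at the origin on the work surface. World frame = base frame: x ahead of the robot, y to its left, z up, the work surface at z = 0. Lengths are in mm, angles in rad, forces in N, time in s.
With the tool pointing down it reaches from about 425 to 950 mm from the base axis. Payload 4.7 kg.
Tool frame: the origin (TCP) lies at the very end of the fingers, on their centre line; the grasp point (between the pads) lies 19 mm behind it; z points along the fingers, y is the direction in which the jaws open and shut (so a half turn about z gives the same grasp; the last joint's range is limited). The gripper opens to 85 mm and grips with 20 to 120 N. Pads are 22 mm wide; open, the fingers measure 114 mm over their backs; the gripper's body (76 mm by 85 mm) begins 54 mm behind the grasp point. The pads swing forward as they close: fully open they stand 13 mm farther back than shut.
Start: joints at [1.158, 0.469, -0.049, 1.532, 0.024, 1.141, -0.082], TCP at [252.798, -625.893, 231.335] pointing down, gripper open.
Joint ranges: [-2.59, 2.59], [-0.33, 1.99], [-1.39, 1.29], [0.1, 2.45], [-1.04, 4.18], [0.21, 1.99], [-2.66, 2.66]. Speed limits (rad/s): [2.57, 2.57, 3.14, 3.14, 3.14, 3.14, 3.14].

## Interface

Orientations are given as a unit quaternion [x, y, z, w].
In Python, from bench import * gives the robot as it stands.
- The arm moves only by the shell command python3 -m jog 'ROWS' [OPENING] [FORCE]. ROWS is text: rows parted by semicolons, each of 6 numbers parted by spaces: the shift along the tool's x, y, z normalised to -1 to 1, where 1 is 500 mm, then the turn, a rotation vector about the tool's x, y, z normalised to -1 to 1, where 1 is pi rad. In form: dx dy dz ax ay az; .... A call has 1 to 5 rows; each row is the pose to reach, as a shift and turn from the pose measured when the call began, along the tool's axes at that moment, turning the shorter way round; what a row does not reach only later rows make up. A row lasts 1/12 s, in which the tool goes at most 41.7 mm and 7.16 degrees, less where a joint would pass 70% of its speed; a pose out of reach is approached as far as the arm can. A call with a number of a shift or a turn outside -1 to 1 is refused whole. A call with a gripper value outside its range is refused whole. OPENING is the gripper command: -1 is shut, 1 is fully open, values between are in proportion, set as the call begins (- or left out, the last holds). The fingers move at their own pace and stop on an object; FORCE is the grip in N (left out, the last holds). Time passes only in rows, so rows that repeat a pose let the fingers close. It gives the time, the measured TCP pose, the force and the opening at its end, in the units of the state.
- read_state(): the state, without advancing time (a new reading comes with each control period).
- capture(name): name is "scene" or "top"; returns a dict with "pixels" (420x560x3 uint8, red, green, blue), "fov_y" (degrees; the focal length in pixels is half the picture's height over the tangent of half this angle, whatever the lens; pixels are square), "cx", "cy" (the principal point, pixels), "k1" (the pictures are not rectified: a ray, as slopes to the right and down, at radius r is drawn at 1 + k1 r^2 times it, then the intrinsics apply), "pose" (4x4, takes a point from camera to world coordinates). Camera axes: x right, y up, looking along -z (the intrinsics and any distortion apply to the point x, -y, -z); pixel columns grow to the right and rows downward; lengths in mm; the calibration is good to about 2 mm. A picture is of the moment at which its call begins. There is no depth.
- close_job(): hands the job in, once; it reports no verdict.
The state is a dict: "clock": time; "q": joint angles; "joint_vel": joint speeds; "tau": joint torques, N m; "position": TCP position; "tool_rot": TCP orientation; "wrist_force": force on the tool from outside, world axes, zero at the start; "wrist_torque": the same for the moment, N m; "width": finger opening in mm.
Only numpy, scipy, OpenCV 4.12 (cv2) and the standard library are available. Lean on these libraries where they do the work, as an engineer would, in place of code of your own. Each camera call takes 0.05 s, during which the arm holds its last target.

## Task

Let the loose steel tiffin tier standing on the hinged bamboo draining board glide down to the lip at the hinged end, without touching the tier: lift the board by its steel handle only until the tier just starts to slide, then hold the board still at that angle until the tier has come to rest against the lip, which it must reach slowly and meet softly, without a hard knock. Then lower the board gently until it lies flat again, with the tier still against the lip, and let go of it. Leave the other things on the slab where they are.

Things in the scene. Friction and masses are not known exactly. Their poses are not given: they have to be found in the camera images.
- board (a joint): tilt of the bamboo draining board in rad: 0 = lying flat on its low stand, grows as the handle end is lifted (stop at 0.75). The board is 380 x 230 mm, 14 mm thick, weighs 0.8 kg and turns about a level hinge at one of its short ends; it falls back when let go. Its flat top face is 44 mm above the slab; the tier starts to slide at a tilt that differs every time, somewhere from 0.24 to 0.47 rad, and each 0.01 rad beyond that adds about 0.1 m/s2 to its acceleration
- board_handle (a point): middle of the level round steel bar of the board's handle, at the free (lifted) short end. The bar is 12 mm thick, parallel to the hinge, 110 mm long between two uprights; its axis is 43 mm above the board's top face, 87 mm above the slab when flat. It can be pinched from above and turns in the fingers as the board tilts. Axes move with the board: x points from handle to hinge along the board, y along the bar, z normal to the board
- board_hinge (a point): point on the hinge line, mid-width, 28 mm above the slab, 352 mm along the board from the handle bar (level distance when flat) and 59 mm below the bar's axis; y axis is the hinge line, x points from the handle end towards the hinge end
- lip (a point): the raised bamboo lip across the low (hinged) end of the board, 230 mm long, 12 mm thick, 16 mm high, part of the board. Origin: on the board's top face at mid-length of the lip, on the inner side that faces the tier; x points away from the tier (handle to hinge), y along the lip, z normal to the board
- tier: loose open stainless steel tiffin tier standing on the board, round, 100 mm across, 55 mm tall, about 0.18 kg (varies). Origin: centre of its underside. It stands against the lip when its origin is 50 mm from the lip's inner side, measured along the board. At the start there are about 105 to 160 mm between tier and lip
- tiffin: bystander: latched steel tiffin carrier of three tiers with a bail, 110 mm wide, 217 mm tall; origin centre of underside
- soy_dish: bystander: small white ceramic dish, 84 mm across, 22 mm tall, beside the board; origin centre of underside
- squeezer: bystander: yellow plastic lime squeezer lying past the hinged end, 205 mm long, 40 mm tall; origin on the slab under the neck of its handles, x from handles to press
- spoon: bystander: small wooden spoon, 170 mm long, lying beside the board; origin under its middle, x from handle to bowl
- salt_pot: bystander: small glass pot with steel cap, 48 mm across, 60 mm tall, standing beyond the handle end; origin centre of underside
- tumbler: bystander: steel tumbler, 68 mm across, 85 mm tall; origin centre of underside
Mind the look-alikes: they are no part of the job. Leave any purple look-alike of the tier alone.

How it is judged (in metres and radians):
On the way, in this order (a step that is already met when the one before it is completed fails the run):
1. the board is lifted with the tier still resting where it stood (value of joint board above 0.15 rad and x of tier in the frame of lip below -0.14 m), for 0.1 s.
2. the tier slides down while the board is held still at its angle (value of joint board above 0.2 rad and linear speed of tier above 0.025 m/s and velocity of joint board between -0.03 and 0.03 rad/s), for 0.2 s.
3. the tier has come to rest against the lip with the board still held up (value of joint board above 0.15 rad and x of tier in the frame of lip above -0.056 m and linear speed of tier below 0.02 m/s), for 0.2 s.
At the end, for the whole second after the job is handed in: the board lies flat (tilt under 0.03 rad), released; the tier stands upright and at rest on it, within 8 mm of the lip (value of joint board below 0.03 rad and x of tier in the frame of lip between -0.058 and -0.045 m and y of tier in the frame of lip between -0.08 and 0.08 m and z of tier in the frame of lip below 0.008 m and angle between tier's own z axis and vertical below 0.06 rad and linear speed of tier below 0.01 m/s); the robot touches nothing.
It fails at once if the tier runs away down the board (faster than 0.35 m/s) or knocks hard against the lip (over 13 N) (linear speed of tier above 0.35 m/s or contact force between tier and board_c1 above 13 N).
It fails at once if the board is lifted further or lowered while the tier is well on its way down to the lip (x of tier in the frame of lip between -0.1 and -0.057 m and linear speed of tier above 0.05 m/s and (velocity of joint board above 0.025 rad/s or velocity of joint board below -0.025 rad/s)).
It fails at once if the robot touches the tier (contact force between any of the fingers, the arm and tier above 0.5 N).
It fails at once if the board is dropped or slammed down (velocity of joint board below -1.2 rad/s).
It fails at once if a bystander is pushed more than 30 mm (distance of any of tiffin, soy_dish, squeezer, spoon, salt_pot, tumbler from where it was at the start of the episode above 0.03 m).
It also fails if it takes over 64 s, if anything falls off the work surface, if the arm or the gripper's body presses on something with over 40 N, if the wrist force passes 120 N, or if a joint passes its speed limit or range.

## Working session

There is one attempt and no reset: what is moved stays moved. The work goes in short steps, Python scripts to look and compute and a shell command to move; the robot and the scene stay as the last step left them, time stands still between calls to the robot, and variables do not carry over. Pictures are saved under pics/ and viewed, and the job is handed in when it is done.

```bash
mkdir -p pics; ls
python3 - <<'E'
from bench import *
import cv2
for n in ("scene","top"):
    c=capture(n); cv2.imwrite(f"pics/{n}0.png",c["pixels"][:,:,::-1]); print(n,c["fov_y"],c["cx"],c["cy"],c["k1"],c["pose"].round(4).tolist() if hasattr(c["pose"],'round') else c["pose"])
print(read_state())
E
```

```text
pics
scene 53.636187538313514 281.29909340403674 209.62536435868728 -0.06957139212280669 [[-0.8508, -0.3533, 0.389, 1089.4242], [0.5254, -0.56, 0.6406, 807.2367], [-0.0085, 0.7494, 0.662, 880.9107], [0.0, 0.0, 0.0, 1.0]]
top 48.47129265893828 290.6843205043557 204.26261992116463 0.04934337423082536 [[-0.0248, 0.9948, -0.0991, 475.8211], [-0.9993, -0.0274, -0.0247, -5.3092], [-0.0273, 0.0984, 0.9948, 1510.4606], [0.0, 0.0, 0.0, 1.0]]
{'clock': 0.1, 'q': array([ 1.15807795,  0.46940082, -0.04860368,  1.5335853 ,  0.02411205,
        1.14099423, -0.08230445]), 'joint_vel': array([-0.00016285, -0.00225716,  0.00020673, -0.00438587, -0.00042566,
       -0.00178065,  0.00075756]), 'tau': array([ 1.66608170e-03, -5.11512959e+01, -4.66972939e-02, -2.38390410e+01,
        1.08191319e-02,  4.29795269e-03, -1.81905051e-05]), 'position': array([ 252.57934994, -625.39163091,  230.33481307]), 'tool_rot': array([ 9.81637892e-01,  1.90751771e-01, -2.05899677e-04, -8.76959395e-04]), 'wrist_force': array([-0.82696961, -0.01807762, -0.31216898]), 'wrist_torque': array([-0.03253654,  0.05836549,  0.02154947]), 'width': 85.42474588405408}
```

View pics/scene0.png

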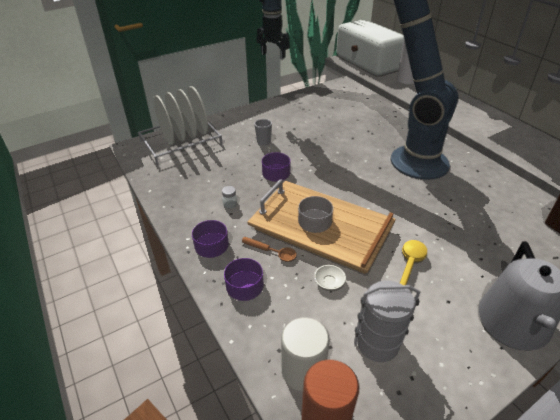

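View pics/top0.png

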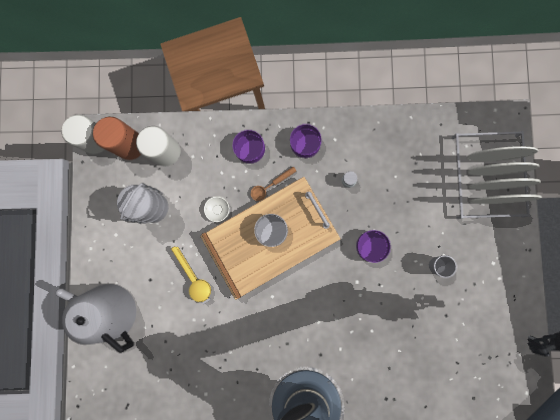

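```bash
cat > h.py <<'E'
import numpy as np, cv2
from scipy.spatial.transform import Rotation as R
from scipy.optimize import least_squares
def par(c):
    f=210/np.tan(np.radians(c["fov_y"])/2); return f
def proj(c,P):
    P=np.atleast_2d(P).astype(float);T=np.array(c["pose"]);p=(P-T[:3,3])@T[:3,:3]
    s=np.c_[p[:,0]/-p[:,2],-p[:,1]/-p[:,2]]
    r2=(s**2).sum(1,keepdims=True); return s*(1+c["k1"]*r2)*par(c)+[c["cx"],c["cy"]]
def ray(c,uv):
    d=(np.array(uv,float)-[c["cx"],c["cy"]])/par(c); s=d.copy()
    for _ in range(30): s=d/(1+c["k1"]*(s@s))
    T=np.array(c["pose"]); return T[:3,3],T[:3,:3]@np.array([s[0],-s[1],-1])
def atz(c,uv,z):
    o,d=ray(c,uv); return o+d*(z-o[2])/d[2]
def tri(c1,u1,c2,u2):
    o1,d1=ray(c1,u1);o2,d2=ray(c2,u2)
    A=np.c_[d1,-d2];t=np.linalg.lstsq(A,o2-o1,rcond=None)[0]
    a=o1+d1*t[0];b=o2+d2*t[1];return (a+b)/2,np.linalg.norm(a-b)
def crop(c,x0,y0,x1,y1,k,name):
    im=c["pixels"][y0:y1,x0:x1,::-1]; cv2.imwrite(name,cv2.resize(im,None,fx=k,fy=k,interpolation=cv2.INTER_CUBIC))
E
python3 - <<'E'
from bench import *
from h import *
import pickle
cs={n:capture(n) for n in("scene","top")}
pickle.dump(cs,open("c0.pkl","wb"))
crop(cs["scene"],240,170,400,280,5,"pics/s1.png")
crop(cs["top"],195,165,350,305,4,"pics/t1.png")
E
```

```text
(no output)
```

View pics/s1.png

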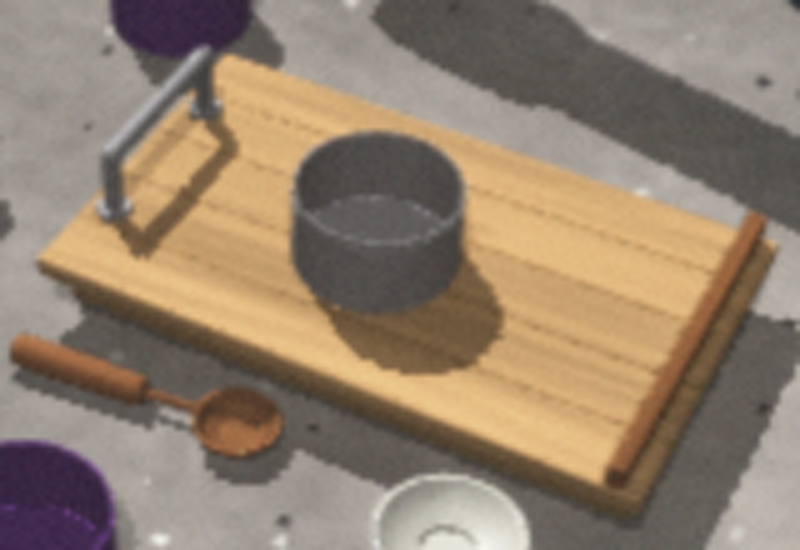

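View pics/t1.png

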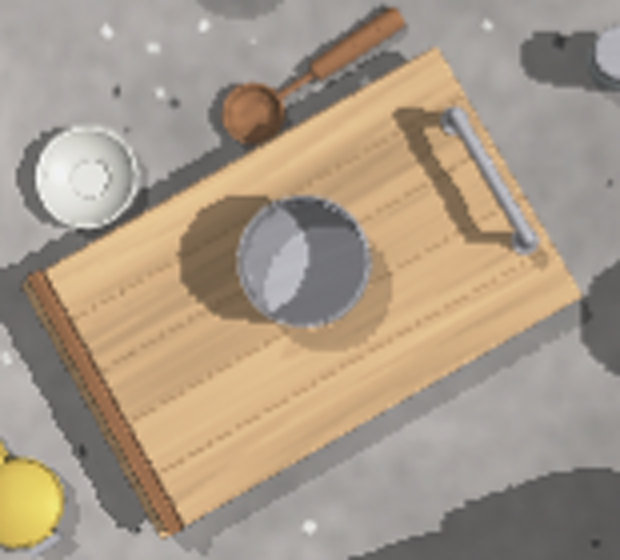

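Run:
```python
from h import *
import pickle
cs=pickle.load(open("c0.pkl","rb"));S=cs["scene"];T=cs["top"]
s=lambda u:np.array(u)/5+[239.9+0.0,169.9]; t=lambda u:np.array(u)/4+[194.6,164.6]
prs={'barA':((108,157),(452,118)),'barB':((207,54),(527,241)),'cA':((38,263),(437,48)),'cB':((222,58),(582,293))}
o={}
for k,(a,b) in prs.items():
    p,e=tri(S,s(a),T,t(b));o[k]=p;print(k,p.round(1),round(e,1))
d=o['barB']-o['barA'];m=(o['barA']+o['barB'])/2
print('mid',m,'len',np.linalg.norm(d),'barYaw',np.degrees(np.arctan2(d[1],d[0])))
bar=[atz(T,t(u),87) for u in((452,118),(527,241))];print(bar,np.mean(bar,0))
lipo=[atz(T,t(u),60) for u in((48,272),(184,526))];print('lip inner top',lipo)
for u in((437,48),(582,293),):print(atz(T,t(u),44))
print('tier rim',atz(T,t((304,261)),99), 'scene rim', atz(S,s((380,188)),99))
print([atz(T,u,z).round(0) for u,z in(((350,178),60),((445,266),85),((373,247),55),((216,209),22))])
print(R.from_quat([ 9.81637892e-01,  1.90751771e-01, -2.05899677e-04, -8.76959395e-04]).as_matrix().round(3))
```

```text
barA [649.9 -24.1  85.1] 5.0
barB [551.4 -77.   87.5] 0.4
cA [709.6 -12.8  38.2] 0.8
cB [ 512.4 -121.3   39.5] 0.4
mid [600.6677344  -50.54944216  86.32857678] len 111.77021346722825 barYaw -151.7713760716361
[array([647.54313547, -22.74020694,  87.        ]), array([551.623244  , -77.10950831,  87.        ])] [599.58318974 -49.92485763  87.        ]
lip inner top [array([538.81183649, 294.92392713,  60.        ]), array([341.56493629, 191.30942904,  60.        ])]
[709.00355096 -12.9537541   44.        ]
[ 512.17020672 -120.81380373   44.        ]
tier rim [540.27274088  92.43414142  99.        ] scene rim [541.48857556  95.64610169  99.        ]
[array([ 698., -157.,   60.]), array([ 420., -426.,   85.]), array([ 481., -220.,   55.]), array([615., 272.,  22.])]
[[ 0.927  0.374 -0.001]
 [ 0.374 -0.927  0.002]
 [-0.    -0.002 -1.   ]]
```

```bash
cat > rel.py <<'E'
import sys
from h import *
from bench import *
# desired: TCP xyz, y-axis -h
def rel(P,lean=0.0,ang=-61.5):
    s=read_state(); M=R.from_quat(s["tool_rot"])
    a=np.radians(ang); y=np.array([np.cos(a),np.sin(a),0]); z=np.array([0,0,-1.]); x=np.cross(y,z)
    D=R.from_matrix(np.c_[x,y,z])
    d=M.inv().apply(np.array(P)-s["position"])/500; r=(M.inv()*D).as_rotvec()/np.pi
    print("t",round(s["clock"],2),"pos",s["position"].round(1),"w",round(s["width"],1),"F",s["wrist_force"].round(1),"rel",d.round(4),r.round(4))
if __name__=="__main__": rel([float(v) for v in sys.argv[1:4]])
E
python3 -m jog '0.1 -0.075 0 0 0 -0.036; 0.2 -0.15 0 0 0 -0.036; 0.27 -0.2 0 0 0 -0.036;0.34 -0.25 0 0 0 -0.036;0.4 -0.3 0 0 0 -0.036' 1 40; python3 rel.py 600.3 -50.2 200
```

```text
clock: 0.62
position: [361.5, -446.0, 230.7]
tool_rot: [0.969, 0.246, -0.0, -0.001]
wrist_force: [1.4, -0.8, 0.8]
width: 85.4
t 0.62 pos [ 361.5 -446.   230.7] w 85.4 F [ 1.4 -0.8  0.8] rel [ 0.797  -0.4683  0.0621] [-0.0004 -0.0001 -0.0003]
```

```bash
python3 -m jog '0.1 -0.06 0 0 0 0; 0.2 -0.12 0 0 0 0; 0.3 -0.18 0 0 0 0;0.4 -0.24 0 0 0 0;0.5 -0.3 0 0 0 0' >/dev/null; python3 rel.py 600.3 -50.2 200
```

```text
t 1.03 pos [ 467.1 -266.4  231. ] w 85.0 F [ 0.2  0.5 -0. ] rel [ 0.4402 -0.2532  0.0624] [-0.0003 -0.0001 -0.0003]
```

```bash
python3 -m jog '0.08 -0.05 0 0 0 0; 0.16 -0.1 0 0 0 0; 0.24 -0.14 0 0 0 0;0.32 -0.18 0 0 0 0;0.36 -0.21 0 0 0 0' >/dev/null; python3 rel.py 600.3 -50.2 160
```

```text
t 1.45 pos [575.4 -88.9 231.2] w 85.5 F [-0.4 -0.8 -0.3] rel [ 0.0806 -0.0442  0.1424] [-0.0001 -0.0001 -0.0005]
```

```bash
python3 -m jog '0.05 -0.03 0.04 0 0 0; 0.0806 -0.0442 0.09 0 0 0; 0.0806 -0.0442 0.1424 0 0 0;0.0806 -0.0442 0.1424 0 0 0;0.0806 -0.0442 0.1424 0 0 0' -0.3 >/dev/null; python3 rel.py 600.3 -50.2 120
python3 - <<'E'
from bench import *
from h import *
c=capture("scene");crop(c,240,130,400,250,5,"pics/s2.png")
c=capture("top");crop(c,260,165,380,265,5,"pics/t2.png")
E
```

```text
t 1.87 pos [599.2 -50.6 158.8] w 29.8 F [-0.4  0.4 -0.2] rel [0.0026 0.0005 0.0775] [-0.0006  0.0009 -0.0006]
```

View pics/s2.png

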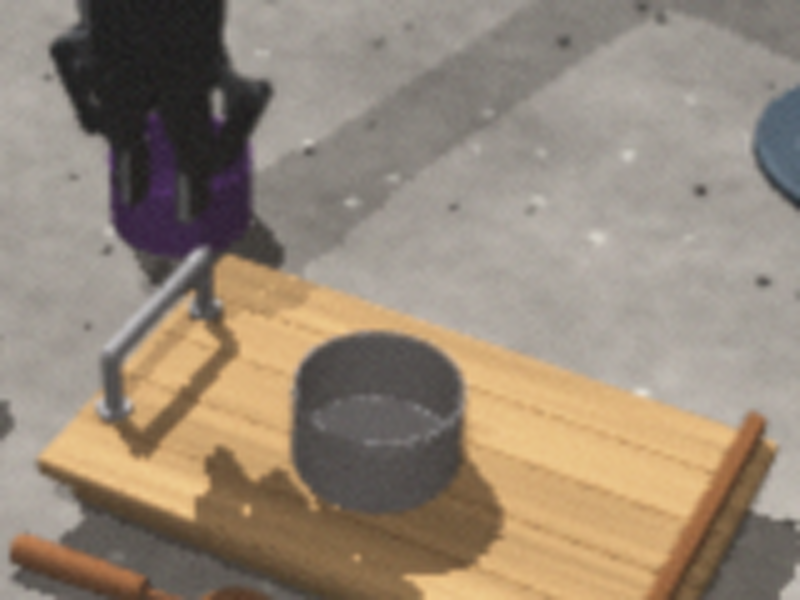

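View pics/t2.png

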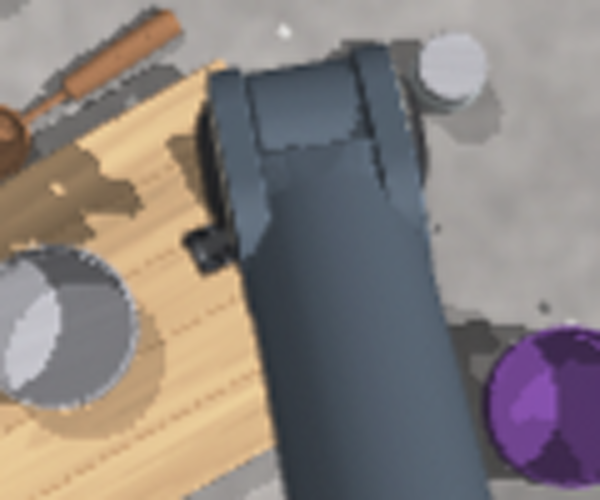

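```bash
python3 -m jog '0.0026 0.0005 0.03 0 0 0; 0.0026 0.0005 0.06 0 0 0;0.0026 0.0005 0.0985 0 0 0;0.0026 0.0005 0.0985 0 0 0' >/dev/null; python3 rel.py 600.3 -50.2 68
python3 - <<'E'
from bench import *
from h import *
c=capture("scene");crop(c,240,150,340,225,8,"pics/s3.png")
E
```

```text
t 2.3 pos [601.  -52.2 111.1] w 29.6 F [-1.1 -0.1 -0. ] rel [ 0.0007 -0.0042  0.0862] [ 0.0001  0.0003 -0.0017]
```

View pics/s3.png

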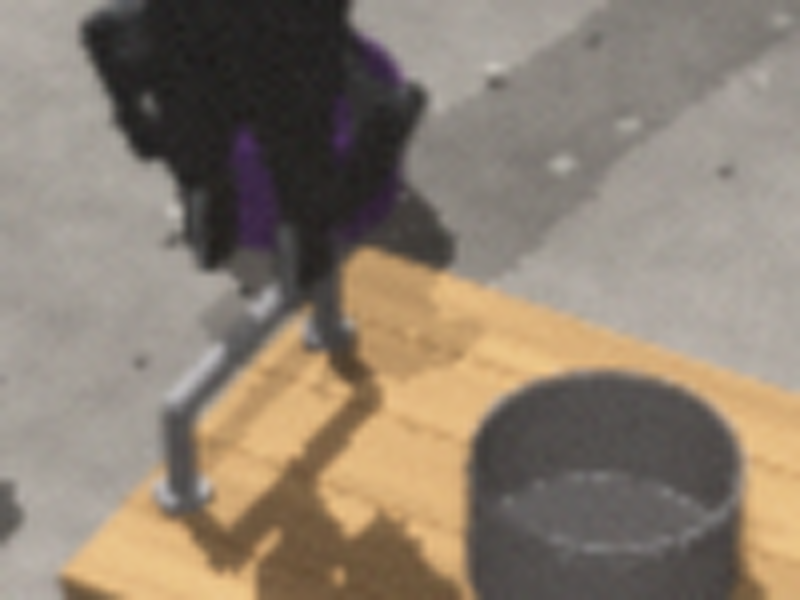

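```bash
python3 -m jog '0.0007 -0.0042 0.03 0 0 0; 0.0007 -0.0042 0.06 0 0 0;0.0007 -0.0042 0.0862 0 0 0;0.0007 -0.0042 0.0862 0 0 0' >/dev/null; python3 rel.py 600.3 -50.2 68
python3 - <<'E'
from bench import *
from h import *
c=capture("scene");crop(c,240,150,340,225,8,"pics/s4.png")
print((proj(c,[[600.3,-50.2,87],[600.3,-50.2,68]])-[240,150])*8)
E
```

```text
t 2.68 pos [600.4 -50.6  68.6] w 30.0 F [-0.5  0.5  0.4] rel [ 0.0001 -0.0008  0.0011] [ 0.0001  0.0003 -0.0018]
[[257.70379051 324.74742518]
 [258.83254917 363.26583101]]
```

View pics/s4.png

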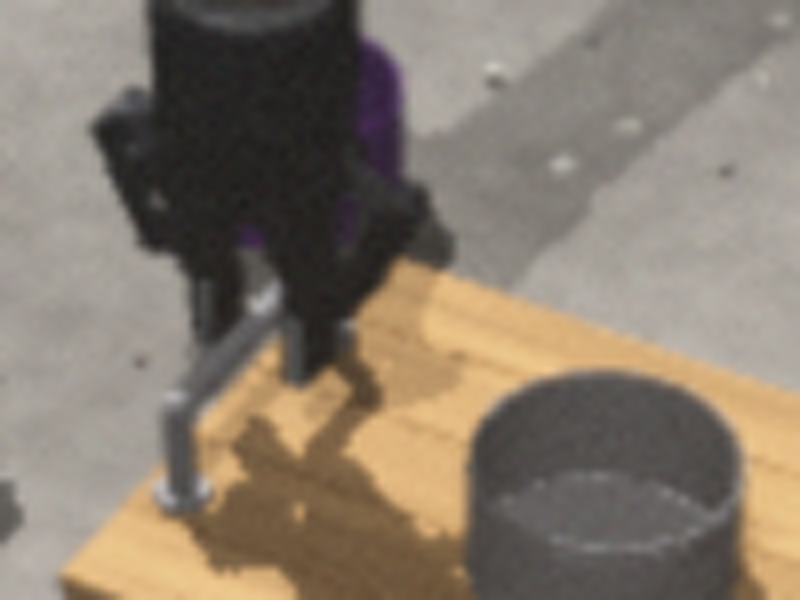

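The picture shows the fingers straddling the bar, one on each side, near its middle (crop about 205,330 and 300,370). I'll close on it.

```bash
python3 -m jog '0 0 0 0 0 0;0 0 0 0 0 0;0 0 0 0 0 0;0 0 0 0 0 0;0 0 0 0 0 0' -1 50 >/dev/null; python3 rel.py 600.3 -50.2 68; python3 -m jog '0 0 0 0 0 0;0 0 0 0 0 0;0 0 0 0 0 0' >/dev/null; python3 rel.py 600.3 -50.2 68
```

```text
t 3.15 pos [603.  -52.5  70.9] w 10.3 F [ 3.5 -4.4 -0.4] rel [-0.0026 -0.0067  0.0059] [ 0.0016 -0.0009 -0.0022]
t 3.4 pos [603.  -52.5  71. ] w 10.0 F [ 0.5 -1.6 -3.5] rel [-0.0026 -0.0067  0.0059] [ 0.0016 -0.001  -0.0021]
```

```bash
cat > tilt.py <<'E'
import sys,os,pickle
from h import *
from bench import *
P0=np.array([603.,-52.5,71.]);hh=np.array([np.cos(np.radians(118.5)),np.sin(np.radians(118.5)),0])
f=lambda t:352-352*np.cos(t)+59*np.sin(t); u=lambda t:352*np.sin(t)+59*np.cos(t)-59
from scipy.optimize import brentq
def th(p): return brentq(lambda t:u(t)-(p[2]-P0[2]),-.2,.9)
s=read_state();p=s["position"];t=th(p);M=R.from_quat(s["tool_rot"])
print("t",round(s["clock"],2),"th",round(t,4),"fwd",round((p-P0)@hh,1),"exp",round(f(t),1),"lat",round((p-P0)@np.cross(hh,[0,0,1]),1),"F",s["wrist_force"].round(1),"w",round(s["width"],1))
for a in sys.argv[1:]:
    a=float(a); T=P0+hh*f(a)+np.array([0,0,u(a)]); print(a,(M.inv().apply(T-p)/500).round(4))
E
cat > see.py <<'E'
# tier tracking between captures: patch registration in top view
import sys,pickle
from h import *
from bench import *
c=capture("top");s=read_state()
try: last=pickle.load(open("last.pkl","rb"))
except Exception: last=None
pickle.dump((s["clock"],c),open("last.pkl","wb"))
hsv=c["pixels"]
g=cv2.cvtColor(c["pixels"],cv2.COLOR_RGB2GRAY).astype(np.float32)
if last is not None:
    g0=cv2.cvtColor(last[1]["pixels"],cv2.COLOR_RGB2GRAY).astype(np.float32)
    d=np.abs(g-g0)[170:300,200:305]; print("t",s["clock"],"mean|d|",d.mean().round(2),"n>25",int((d>25).sum()))
if len(sys.argv)>1: crop(c,190,165,350,305,5,sys.argv[1])
E
python3 tilt.py; python3 -m jog '0 -0.0025 -0.0141 0 0 0;0 -0.0052 -0.028 0 0 0;0 -0.0084 -0.042 0 0 0;0 -0.0116 -0.0559 0 0 0;0 -0.0153 -0.0697 0 0 0'; python3 tilt.py 0.12 0.14 0.16 0.18 0.2;python3 see.py pics/t5.png
```

```text
t 3.4 th -0.0 fwd -0.0 exp -0.0 lat -0.0 F [ 0.5 -1.6 -3.5] w 10.0
clock: 3.82
position: [599.3, -45.8, 106.8]
tool_rot: [0.97, 0.243, 0.002, 0.002]
wrist_force: [3.6, -2.1, -4.7]
width: 9.8
t 3.82 th 0.1028 fwd 7.7 exp 7.9 lat -0.1 F [ 3.6 -2.1 -4.7] w 9.8
0.12 [ 0.0001 -0.0037 -0.0119]
0.14 [ 0.0002 -0.0078 -0.0255]
0.16 [ 0.0002 -0.0122 -0.0391]
0.18 [ 0.0002 -0.0168 -0.0526]
0.2 [ 0.0002 -0.0217 -0.066 ]
```

View pics/t5.png

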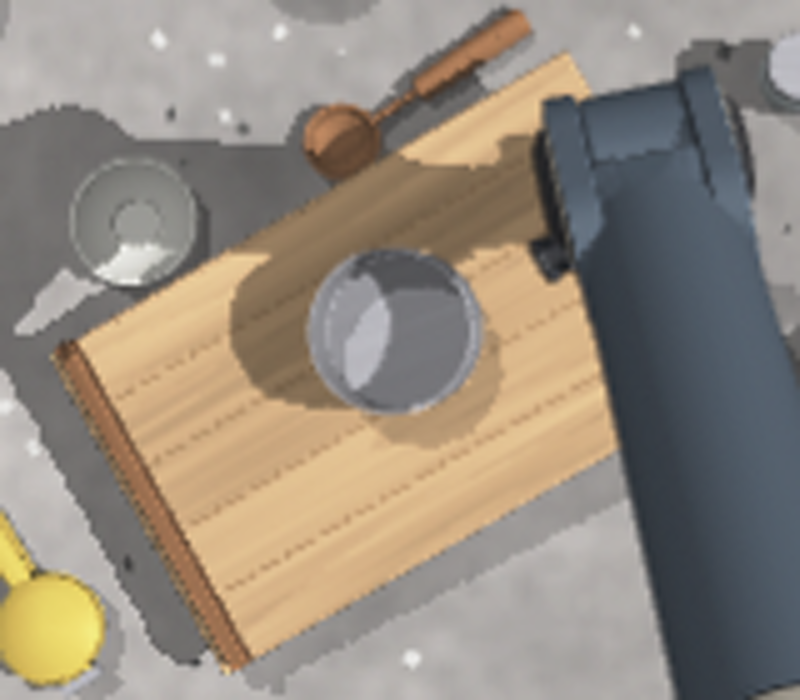

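```bash
python3 -m jog '0 -0.0037 -0.0119 0 0 0;0 -0.0078 -0.0255 0 0 0;0 -0.0122 -0.0391 0 0 0;0 -0.0168 -0.0526 0 0 0;0 -0.0217 -0.066 0 0 0' >/dev/null; python3 tilt.py; python3 -m jog '0 0 0 0 0 0;0 0 0 0 0 0;0 0 0 0 0 0' >/dev/null;python3 tilt.py 0.21 0.22 0.23;python3 see.py pics/t6.png; python3 see.py
```

```text
t 4.28 th 0.2059 fwd 19.1 exp 19.5 lat -0.1 F [ 2.3 -2.  -5.5] w 9.8
t 4.53 th 0.2062 fwd 19.1 exp 19.5 lat 0.0 F [ 2.5 -2.  -3.6] w 10.1
0.21 [-0.0001 -0.0019 -0.0025]
0.22 [-0.0001 -0.0045 -0.0092]
0.23 [-0.0001 -0.0072 -0.0158]
t 4.5833 mean|d| 11.78 n>25 1816
t 4.6333 mean|d| 0.49 n>25 15
```

View pics/t6.png

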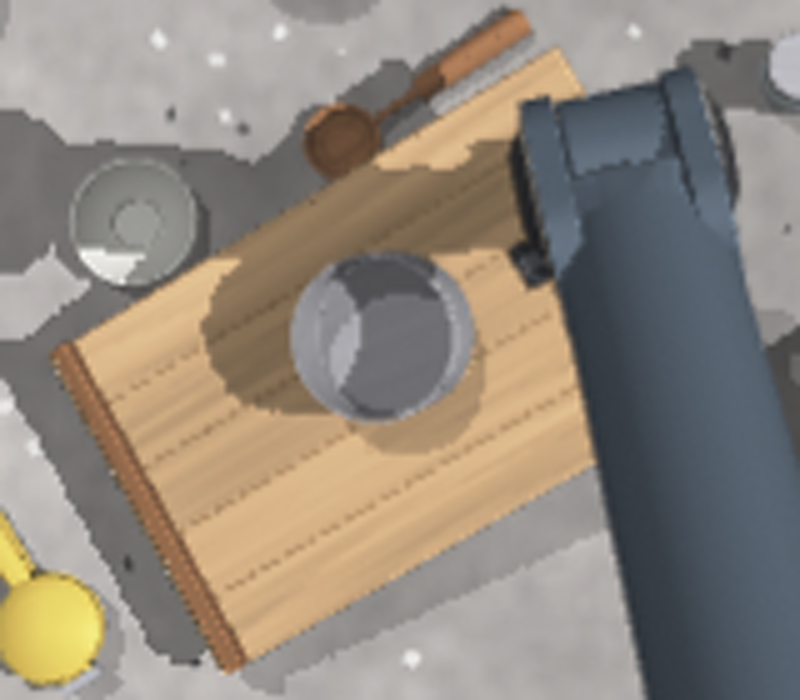

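```bash
cat > mv.py <<'E'
# picture, hold handled outside; compares with previous picture (same tilt); exit 1 if the tier moved
import sys,pickle
from h import *
from bench import *
c=capture("top");t=read_state()["clock"]
g=cv2.cvtColor(c["pixels"],cv2.COLOR_RGB2GRAY).astype(np.float32)
if sys.argv[1]=="a": pickle.dump((t,g),open("a.pkl","wb"));sys.exit(0)
t0,g0=pickle.load(open("a.pkl","rb"))
A=g0[205:265,225:295];B=g[205:265,225:295]
w=cv2.createHanningWindow((70,60),cv2.CV_32F)
sh,resp=cv2.phaseCorrelate(A,B,w); d=np.abs(A-B)
print("t",round(t,2),"dt",round(t-t0,2),"shift px",np.round(sh,2),"n>25",int((d>25).sum()),"mean",d.mean().round(2))
pickle.dump((t,g),open("b.pkl","wb"))
sys.exit(1 if (np.hypot(*sh)>0.35 or (d>25).sum()>80) else 0)
E
python3 -m jog '0 -0.0013 -0.0033 0 0 0;0 -0.0026 -0.0066 0 0 0;0 -0.0026 -0.0066 0 0 0' >/dev/null;python3 mv.py a; python3 -m jog '0 0 0 0 0 0;0 0 0 0 0 0;0 0 0 0 0 0' >/dev/null; python3 mv.py b; python3 tilt.py .225 .235
```

```text
t 5.23 dt 0.3 shift px [-0.02 -0.01] n>25 0 mean 0.35
t 5.23 th 0.2155 fwd 20.3 exp 20.8 lat -0.0 F [ 2.7 -2.1 -3.1] w 10.1
0.225 [ 0.     -0.0035 -0.0063]
0.235 [ 0.     -0.0062 -0.0129]
```

Detection is clean (noise about 0.02 px). I'll continue in small steps, stopping as soon as movement shows.

```bash
python3 -m jog '0 -0.0017 -0.0031 0 0 0;0 -0.0035 -0.0063 0 0 0;0 -0.0035 -0.0063 0 0 0' >/dev/null;python3 mv.py a; python3 -m jog '0 0 0 0 0 0;0 0 0 0 0 0;0 0 0 0 0 0' >/dev/null; python3 mv.py b && python3 tilt.py && python3 -m jog '0 -0.0014 -0.0033 0 0 0;0 -0.0027 -0.0066 0 0 0;0 -0.0027 -0.0066 0 0 0' >/dev/null&&python3 mv.py a&& python3 -m jog '0 0 0 0 0 0;0 0 0 0 0 0;0 0 0 0 0 0' >/dev/null; python3 mv.py b; python3 tilt.py .24 .245 .25
```

```text
t 5.83 dt 0.3 shift px [-0. -0.] n>25 0 mean 0.38
t 5.83 th 0.226 fwd 21.7 exp 22.2 lat -0.0 F [ 2.9 -3.  -2.9] w 9.9
t 6.43 dt 0.3 shift px [ 0.05 -0.01] n>25 4 mean 0.48
t 6.43 th 0.2366 fwd 23.1 exp 23.6 lat 0.0 F [ 3.3 -3.6 -3.5] w 10.1
0.24 [-0.     -0.002  -0.0022]
0.245 [-0.     -0.0034 -0.0055]
0.25 [-0.     -0.0048 -0.0088]
```

```bash
python3 -m jog '0 -0.0009 -0.002 0 0 0;0 -0.0019 -0.0038 0 0 0;0 -0.0019 -0.0038 0 0 0' >/dev/null;python3 mv.py a; python3 -m jog '0 0 0 0 0 0;0 0 0 0 0 0;0 0 0 0 0 0' >/dev/null; python3 mv.py b && python3 tilt.py && python3 -m jog '0 -0.0009 -0.002 0 0 0;0 -0.0019 -0.0038 0 0 0;0 -0.0019 -0.0038 0 0 0' >/dev/null&&python3 mv.py a&& python3 -m jog '0 0 0 0 0 0;0 0 0 0 0 0;0 0 0 0 0 0' >/dev/null && python3 mv.py b && python3 tilt.py  && python3 -m jog '0 -0.0009 -0.002 0 0 0;0 -0.0019 -0.0038 0 0 0;0 -0.0019 -0.0038 0 0 0' >/dev/null&&python3 mv.py a&& python3 -m jog '0 0 0 0 0 0;0 0 0 0 0 0;0 0 0 0 0 0' >/dev/null && python3 mv.py b ; python3 tilt.py .26 .265
```

```text
t 7.03 dt 0.3 shift px [-0.01 -0.03] n>25 1 mean 0.41
t 7.03 th 0.2429 fwd 24.0 exp 24.5 lat 0.0 F [ 2.7 -2.4 -4.4] w 10.3
t 7.63 dt 0.3 shift px [-0.02 -0.01] n>25 1 mean 0.4
t 7.63 th 0.2491 fwd 24.8 exp 25.4 lat 0.0 F [ 3.  -2.6 -4.2] w 10.4
t 8.23 dt 0.3 shift px [ 0.04 -0.  ] n>25 1 mean 0.4
t 8.23 th 0.2549 fwd 25.7 exp 26.2 lat 0.0 F [ 4.  -3.4 -4.3] w 9.9
0.26 [-0.     -0.0027 -0.0034]
0.265 [-0.     -0.0041 -0.0066]
```

```bash
python3 -m jog '0 -0.0009 -0.002 0 0 0;0 -0.0019 -0.0038 0 0 0;0 -0.0019 -0.0038 0 0 0' >/dev/null;python3 mv.py a; python3 -m jog '0 0 0 0 0 0;0 0 0 0 0 0;0 0 0 0 0 0' >/dev/null; python3 mv.py b && python3 tilt.py && python3 -m jog '0 -0.0009 -0.002 0 0 0;0 -0.002 -0.0038 0 0 0;0 -0.002 -0.0038 0 0 0' >/dev/null&&python3 mv.py a&& python3 -m jog '0 0 0 0 0 0;0 0 0 0 0 0;0 0 0 0 0 0' >/dev/null && python3 mv.py b && python3 tilt.py  && python3 -m jog '0 -0.001 -0.002 0 0 0;0 -0.002 -0.0038 0 0 0;0 -0.002 -0.0038 0 0 0' >/dev/null&&python3 mv.py a&& python3 -m jog '0 0 0 0 0 0;0 0 0 0 0 0;0 0 0 0 0 0' >/dev/null && python3 mv.py b && python3 tilt.py  && python3 -m jog '0 -0.001 -0.002 0 0 0;0 -0.002 -0.0038 0 0 0;0 -0.002 -0.0038 0 0 0' >/dev/null&&python3 mv.py a&& python3 -m jog '0 0 0 0 0 0;0 0 0 0 0 0;0 0 0 0 0 0' >/dev/null && python3 mv.py b ; python3 tilt.py .285 .29
```

```text
t 8.83 dt 0.3 shift px [ 0.05 -0.02] n>25 4 mean 0.44
t 8.83 th 0.2607 fwd 26.5 exp 27.1 lat 0.0 F [ 3.3 -3.5 -4.1] w 10.0
t 9.43 dt 0.3 shift px [ 0.01 -0.04] n>25 1 mean 0.39
t 9.43 th 0.2667 fwd 27.4 exp 28.0 lat 0.0 F [ 4.3 -3.5 -3.5] w 9.9
t 10.03 dt 0.3 shift px [-0.08  0.04] n>25 3 mean 0.41
t 10.03 th 0.2734 fwd 28.3 exp 29.0 lat -0.0 F [ 3.6 -3.3 -3.3] w 10.6
t 10.63 dt 0.3 shift px [0.02 0.01] n>25 0 mean 0.36
t 10.63 th 0.2798 fwd 29.2 exp 30.0 lat -0.0 F [ 2.9 -3.4 -3.5] w 9.9
0.285 [ 0.0001 -0.0031 -0.0034]
0.29 [ 0.0001 -0.0046 -0.0066]
```

```bash
python3 -m jog '0 -0.0012 -0.002 0 0 0;0 -0.0023 -0.0038 0 0 0;0 -0.0023 -0.0038 0 0 0' >/dev/null;python3 mv.py a; python3 -m jog '0 0 0 0 0 0;0 0 0 0 0 0;0 0 0 0 0 0' >/dev/null; python3 mv.py b && python3 tilt.py && python3 -m jog '0 -0.0011 -0.002 0 0 0;0 -0.0022 -0.0038 0 0 0;0 -0.0022 -0.0038 0 0 0' >/dev/null&&python3 mv.py a&& python3 -m jog '0 0 0 0 0 0;0 0 0 0 0 0;0 0 0 0 0 0' >/dev/null && python3 mv.py b && python3 tilt.py  && python3 -m jog '0 -0.0011 -0.002 0 0 0;0 -0.0022 -0.0038 0 0 0;0 -0.0022 -0.0038 0 0 0' >/dev/null&&python3 mv.py a&& python3 -m jog '0 0 0 0 0 0;0 0 0 0 0 0;0 0 0 0 0 0' >/dev/null && python3 mv.py b && python3 tilt.py  && python3 -m jog '0 -0.0011 -0.002 0 0 0;0 -0.0022 -0.0038 0 0 0;0 -0.0022 -0.0038 0 0 0' >/dev/null&&python3 mv.py a&& python3 -m jog '0 0 0 0 0 0;0 0 0 0 0 0;0 0 0 0 0 0' >/dev/null && python3 mv.py b ; python3 tilt.py .31 .315; python3 see.py pics/t7.png
```

```text
t 11.23 dt 0.3 shift px [ 0.03 -0.01] n>25 2 mean 0.41
t 11.23 th 0.2861 fwd 30.2 exp 31.0 lat -0.0 F [ 2.7 -3.5 -3.5] w 10.4
t 11.83 dt 0.3 shift px [-0.09 -0.05] n>25 1 mean 0.39
t 11.83 th 0.2923 fwd 31.2 exp 31.9 lat -0.0 F [ 4.4 -2.7 -3.3] w 10.1
t 12.43 dt 0.3 shift px [0.03 0.03] n>25 5 mean 0.46
t 12.43 th 0.2984 fwd 32.1 exp 32.9 lat -0.0 F [ 3.5 -3.5 -1.9] w 10.0
t 13.03 dt 0.3 shift px [ 0.03 -0.01] n>25 1 mean 0.39
t 13.03 th 0.3045 fwd 33.0 exp 33.9 lat -0.0 F [ 3.9 -4.1 -3.1] w 10.0
0.31 [ 0.0001 -0.0034 -0.0035]
0.315 [ 0.0001 -0.005  -0.0067]
t 13.0833 mean|d| 13.7 n>25 2125
```

View pics/t7.png

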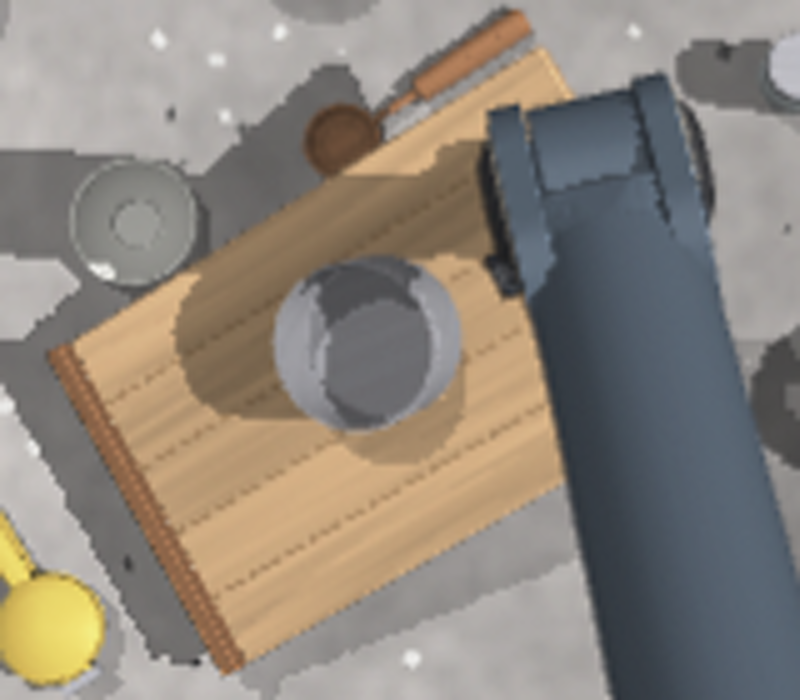

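```bash
python3 -m jog '0 -0.0012 -0.002 0 0 0;0 -0.0024 -0.0038 0 0 0;0 -0.0024 -0.0038 0 0 0' >/dev/null;python3 mv.py a; python3 -m jog '0 0 0 0 0 0;0 0 0 0 0 0;0 0 0 0 0 0' >/dev/null; python3 mv.py b && python3 tilt.py && python3 -m jog '0 -0.0012 -0.002 0 0 0;0 -0.0024 -0.0038 0 0 0;0 -0.0024 -0.0038 0 0 0' >/dev/null&&python3 mv.py a&& python3 -m jog '0 0 0 0 0 0;0 0 0 0 0 0;0 0 0 0 0 0' >/dev/null && python3 mv.py b && python3 tilt.py  && python3 -m jog '0 -0.0012 -0.002 0 0 0;0 -0.0024 -0.0038 0 0 0;0 -0.0024 -0.0038 0 0 0' >/dev/null&&python3 mv.py a&& python3 -m jog '0 0 0 0 0 0;0 0 0 0 0 0;0 0 0 0 0 0' >/dev/null && python3 mv.py b && python3 tilt.py  && python3 -m jog '0 -0.0012 -0.002 0 0 0;0 -0.0024 -0.0038 0 0 0;0 -0.0024 -0.0038 0 0 0' >/dev/null&&python3 mv.py a&& python3 -m jog '0 0 0 0 0 0;0 0 0 0 0 0;0 0 0 0 0 0' >/dev/null && python3 mv.py b ; python3 tilt.py .335 .34
```

```text
t 13.68 dt 0.3 shift px [0. 0.] n>25 1 mean 0.41
t 13.68 th 0.3107 fwd 34.1 exp 34.9 lat -0.0 F [ 3.8 -4.  -3. ] w 10.2
t 14.28 dt 0.3 shift px [ 0.03 -0.  ] n>25 2 mean 0.42
t 14.28 th 0.3168 fwd 35.0 exp 35.9 lat -0.0 F [ 3.8 -3.4 -3.6] w 10.0
t 14.88 dt 0.3 shift px [ 0.02 -0.02] n>25 1 mean 0.42
t 14.88 th 0.323 fwd 36.0 exp 36.9 lat -0.0 F [ 4.  -4.  -3.9] w 9.9
t 15.48 dt 0.3 shift px [0.02 0.03] n>25 0 mean 0.38
t 15.48 th 0.329 fwd 37.0 exp 37.9 lat -0.0 F [ 2.9 -3.1 -3.6] w 10.0
0.335 [ 0.     -0.0039 -0.0038]
0.34 [ 0.     -0.0056 -0.007 ]
```

```bash
python3 -m jog '0 -0.0012 -0.002 0 0 0;0 -0.0024 -0.0038 0 0 0;0 -0.0024 -0.0038 0 0 0' >/dev/null;python3 mv.py a; python3 -m jog '0 0 0 0 0 0;0 0 0 0 0 0;0 0 0 0 0 0' >/dev/null; python3 mv.py b && python3 tilt.py && python3 -m jog '0 -0.0012 -0.002 0 0 0;0 -0.0024 -0.0038 0 0 0;0 -0.0024 -0.0038 0 0 0' >/dev/null&&python3 mv.py a&& python3 -m jog '0 0 0 0 0 0;0 0 0 0 0 0;0 0 0 0 0 0' >/dev/null && python3 mv.py b && python3 tilt.py  && python3 -m jog '0 -0.0012 -0.002 0 0 0;0 -0.0024 -0.0038 0 0 0;0 -0.0024 -0.0038 0 0 0' >/dev/null&&python3 mv.py a&& python3 -m jog '0 0 0 0 0 0;0 0 0 0 0 0;0 0 0 0 0 0' >/dev/null && python3 mv.py b && python3 tilt.py  && python3 -m jog '0 -0.0012 -0.002 0 0 0;0 -0.0024 -0.0038 0 0 0;0 -0.0024 -0.0038 0 0 0' >/dev/null&&python3 mv.py a&& python3 -m jog '0 0 0 0 0 0;0 0 0 0 0 0;0 0 0 0 0 0' >/dev/null && python3 mv.py b ; python3 tilt.py .36 .365
```

```text
t 16.08 dt 0.3 shift px [0.04 0.07] n>25 2 mean 0.42
t 16.08 th 0.3359 fwd 38.1 exp 39.1 lat -0.0 F [ 3.9 -3.8 -2.7] w 10.0
t 16.68 dt 0.3 shift px [-0.01 -0.03] n>25 0 mean 0.36
t 16.68 th 0.3425 fwd 39.2 exp 40.3 lat 0.0 F [ 3.1 -3.4 -2.6] w 10.2
t 17.28 dt 0.3 shift px [-0.    0.03] n>25 1 mean 0.42
t 17.28 th 0.3492 fwd 40.3 exp 41.4 lat -0.0 F [ 3.5 -3.3 -4. ] w 10.2
t 17.88 dt 0.3 shift px [-0.88  0.49] n>25 154 mean 2.98
t 17.88 th 0.3558 fwd 41.4 exp 42.6 lat 0.0 F [ 3.4 -3.9 -3.3] w 9.9
0.36 [-0.0001 -0.0038 -0.0026]
0.365 [-0.0001 -0.0056 -0.0057]
```

```bash
python3 mv.py a; python3 -m jog '0 0 0 0 0 0;0 0 0 0 0 0;0 0 0 0 0 0' >/dev/null; python3 mv.py b; python3 tilt.py; python3 see.py pics/t8.png
```

```text
t 18.23 dt 0.3 shift px [-2.32  0.88] n>25 335 mean 5.23
t 18.23 th 0.3557 fwd 41.5 exp 42.6 lat -0.0 F [ 3.8 -2.  -4. ] w 10.1
t 18.2833 mean|d| 11.62 n>25 2117
```

View pics/t8.png

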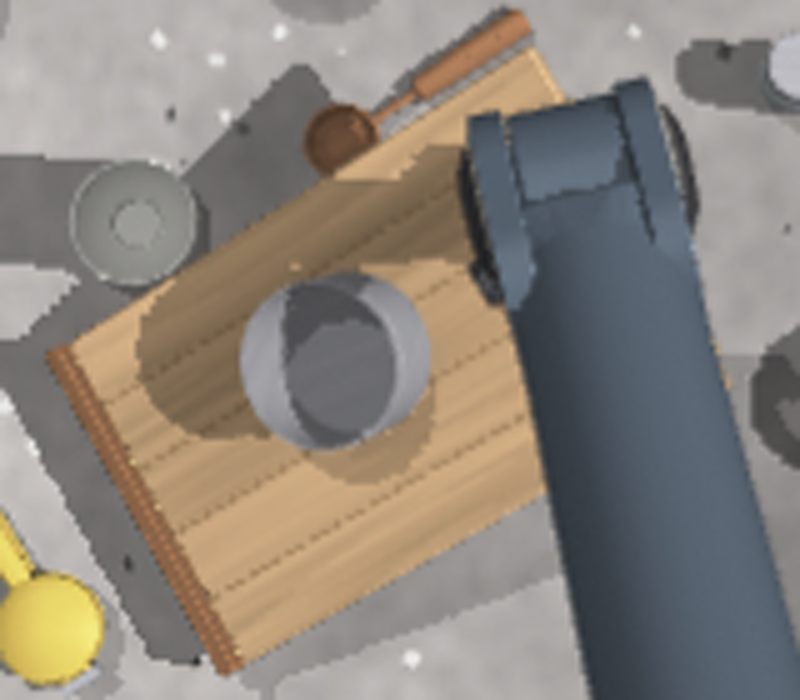

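```bash
for i in 1 2; do python3 mv.py a; python3 -m jog '0 0 0 0 0 0;0 0 0 0 0 0;0 0 0 0 0 0' >/dev/null; python3 mv.py b; python3 tilt.py; done;  python3 see.py pics/t9.png
```

```text
t 18.63 dt 0.3 shift px [-4.27  2.2 ] n>25 578 mean 7.97
t 18.63 th 0.3557 fwd 41.5 exp 42.6 lat 0.0 F [ 3.3 -3.7 -3.4] w 10.2
t 18.98 dt 0.3 shift px [-5.52  2.67] n>25 733 mean 9.94
t 18.98 th 0.3558 fwd 41.5 exp 42.6 lat 0.0 F [ 3.4 -3.1 -3.1] w 10.1
t 19.0333 mean|d| 6.75 n>25 1656
```

View pics/t9.png

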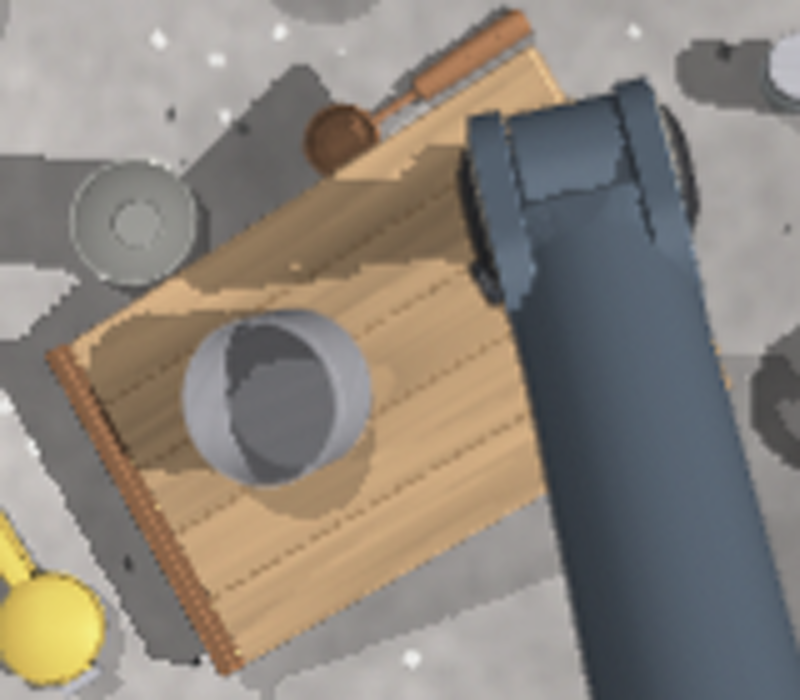

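```bash
for i in 1 2 3 4 5 ; do python3 mv.py a; python3 -m jog '0 0 0 0 0 0;0 0 0 0 0 0;0 0 0 0 0 0' >/dev/null; python3 mv.py b; done; python3 tilt.py;  python3 see.py pics/t10.png
```

```text
t 19.38 dt 0.3 shift px [0.18 0.03] n>25 677 mean 9.31
t 19.73 dt 0.3 shift px [-0.06  0.25] n>25 453 mean 6.2
t 20.08 dt 0.3 shift px [-0.03  0.01] n>25 3 mean 0.4
t 20.43 dt 0.3 shift px [0.01 0.01] n>25 0 mean 0.35
t 20.78 dt 0.3 shift px [ 0.05 -0.03] n>25 0 mean 0.34
t 20.78 th 0.356 fwd 41.5 exp 42.6 lat 0.0 F [ 2.3 -3.4 -2.8] w 10.1
t 20.8333 mean|d| 7.4 n>25 1876
```

View pics/t10.png

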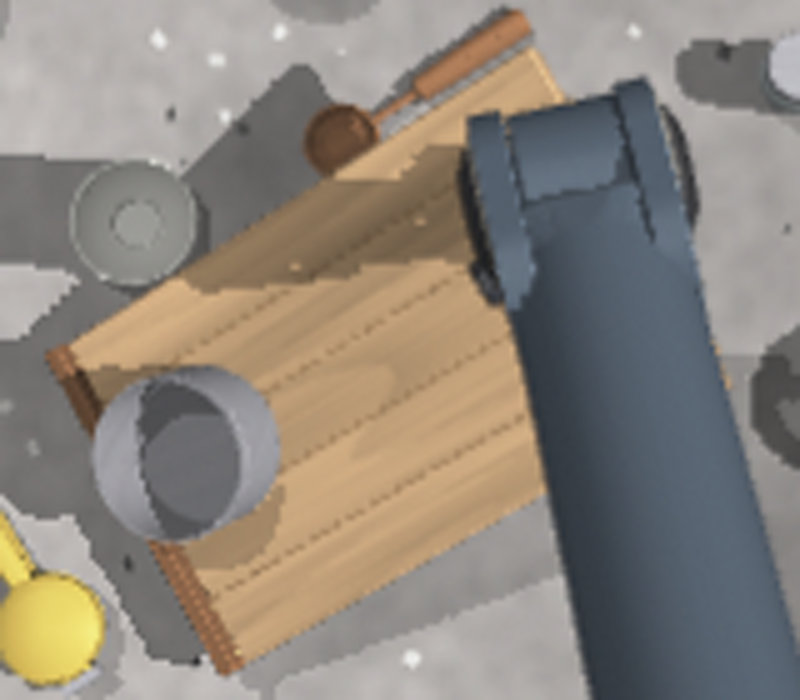

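The picture shows the tier at rest against the lip (crop around 190,455), with the board held at 0.356 rad. Next I'll lower the board along the same arc.

```bash
python3 tilt.py .34 .32 .30 .28 .26
```

```text
t 20.83 th 0.3559 fwd 41.5 exp 42.6 lat 0.0 F [ 3.7 -3.2 -3. ] w 9.9
0.34 [-0.0001  0.0033  0.01  ]
0.32 [-0.0001  0.0099  0.0226]
0.3 [-0.0001  0.0162  0.0354]
0.28 [-0.0001  0.0224  0.0483]
0.26 [-0.0002  0.0282  0.0613]
```

```bash
python3 -m jog '0 0.0042 0.01 0 0 0;0 0.011 0.0226 0 0 0;0 0.0174 0.0354 0 0 0;0 0.0235 0.0483 0 0 0;0 0.0292 0.0613 0 0 0'; python3 tilt.py .24 .22 .2 .18 .16
```

```text
clock: 21.25
position: [590.6, -29.7, 158.9]
tool_rot: [0.97, 0.243, 0.004, 0.006]
wrist_force: [2.8, -4.4, -1.0]
width: 9.9
t 21.25 th 0.2582 fwd 26.0 exp 26.7 lat -0.0 F [ 2.8 -4.4 -1. ] w 9.9
0.24 [-0.      0.0035  0.012 ]
0.22 [-0.      0.0089  0.0252]
0.2 [-0.0001  0.0139  0.0385]
0.18 [-0.0001  0.0187  0.052 ]
0.16 [-0.0001  0.0233  0.0655]
```

```bash
python3 -m jog '0 0.004 0.012 0 0 0;0 0.0095 0.0252 0 0 0;0 0.0148 0.0385 0 0 0;0 0.0198 0.052 0 0 0;0 0.0244 0.0655 0 0 0'>/dev/null; python3 tilt.py .14 .12 .1 .08 .06
```

```text
t 21.67 th 0.1578 fwd 13.2 exp 13.6 lat -0.0 F [ 3.6 -5.1 -1.4] w 10.2
0.14 [-0.      0.0029  0.0121]
0.12 [-0.0001  0.0069  0.0258]
0.1 [-0.0001  0.0106  0.0396]
0.08 [-0.0001  0.0141  0.0534]
0.06 [-0.0002  0.0172  0.0674]
```

```bash
python3 -m jog '0 0.0032 0.012 0 0 0;0 0.0072 0.0258 0 0 0;0 0.011 0.0396 0 0 0;0 0.0146 0.0534 0 0 0;0 0.0178 0.0674 0 0 0'>/dev/null; python3 tilt.py .05 .04 .03 .02 .01
```

```text
t 22.08 th 0.0576 fwd 3.8 exp 4.0 lat -0.0 F [ 2.5 -4.4 -1.5] w 10.0
0.05 [0.     0.0007 0.0053]
0.04 [-0.      0.0021  0.0123]
0.03 [-0.      0.0035  0.0193]
0.02 [-0.0001  0.0048  0.0263]
0.01 [-0.0001  0.006   0.0333]
```

```bash
python3 -m jog '0 0.0008 0.0053 0 0 0;0 0.0022 0.0123 0 0 0;0 0.0036 0.0193 0 0 0;0 0.005 0.0263 0 0 0;0 0.0062 0.0333 0 0 0'>/dev/null; python3 tilt.py .005 0 -.005 -.01
```

```text
t 22.5 th 0.0084 fwd 0.4 exp 0.5 lat -0.0 F [ 2.7 -3.7 -1.9] w 10.1
0.005 [0.     0.0002 0.0024]
0.0 [-0.      0.0008  0.0059]
-0.005 [-0.      0.0013  0.0095]
-0.01 [-0.      0.0018  0.013 ]
```

```bash
python3 -m jog '0 0.0002 0.0024 0 0 0;0 0.0005 0.0042 0 0 0;0 0.0008 0.006 0 0 0;0 0.001 0.0075 0 0 0;0 0.001 0.0075 0 0 0'>/dev/null; python3 tilt.py;  python3 -m jog '0 0.0002 0.0014 0 0 0;0 0.0004 0.0028 0 0 0;0 0.0006 0.004 0 0 0;0 0.0006 0.004 0 0 0'>/dev/null; python3 tilt.py; python3 see.py pics/t11.png
```

```text
t 22.92 th 0.0005 fwd -0.1 exp 0.0 lat -0.0 F [-0.3 -4.4  6.1] w 9.9
t 23.25 th 0.0004 fwd -0.1 exp 0.0 lat 0.0 F [-3.7 -3.6 12.4] w 10.3
t 23.3 mean|d| 27.83 n>25 6081
```

View pics/t11.png

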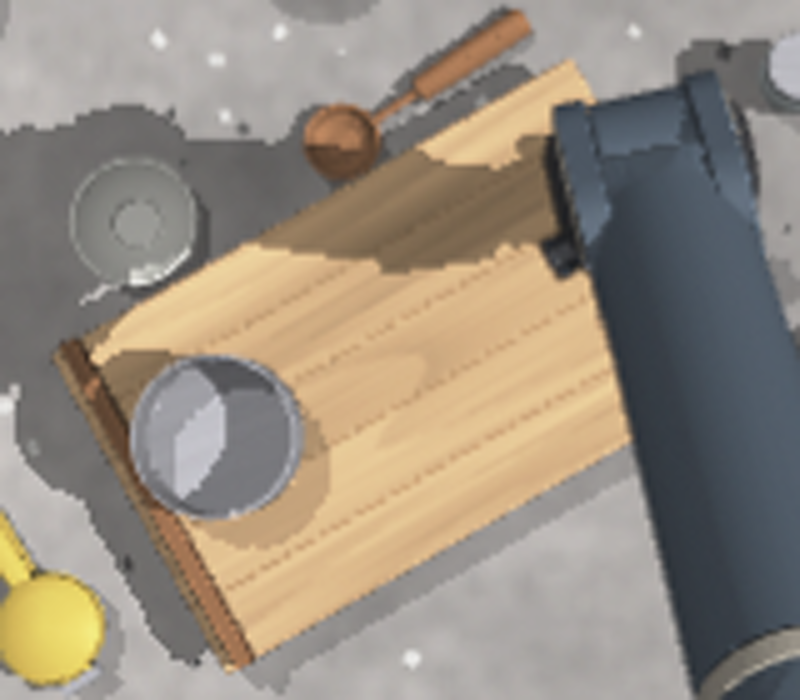

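```bash
python3 -m jog '0 0 0 0 0 0;0 0 0 0 0 0;0 0 0 0 0 0'>/dev/null; python3 tilt.py; python3 -m jog '0 0 0 0 0 0;0 0 0 0 0 0;0 0 0 0 0 0;0 0 0 0 0 0;0 0 0 0 0 0' -0.3 >/dev/null; python3 tilt.py; python3 rel.py 600.3 -50.2 200
```

```text
t 23.55 th 0.0006 fwd -0.1 exp 0.0 lat -0.0 F [ 0.3 -4.3  3.5] w 10.2
t 23.97 th -0.0001 fwd 0.7 exp -0.0 lat 0.1 F [-0.3  0.4 -0.2] w 29.9
t 23.97 pos [602.8 -51.8  71. ] w 29.9 F [-0.3  0.4 -0.2] rel [-0.002  -0.0022 -0.2581] [ 0.0036 -0.0011 -0.0025]
```

```bash
python3 -m jog '0 0 -0.02 0 0 0;0 0 -0.05 0 0 0;0 0 -0.08 0 0 0;0 0 -0.12 0 0 0;0 0 -0.16 0 0 0'; python3 -m jog '0 0 -0.06 0 0 0;0 0 -0.12 0 0 0;0 0 -0.18 0 0 0;0 0 -0.2 0 0 0'; python3 -m jog '-0.06 0.08 0 0 0 0;-0.12 0.14 0 0 0 0;-0.18 0.2 0 0 0 0;-0.24 0.26 0 0 0 0;-0.3 0.3 0 0 0 0'; python3 -m jog '-0.05 0.03 0 0 0 0;-0.05 0.03 0 0 0 0;-0.05 0.03 0 0 0 0';python3 - <<'E'
from bench import *
from h import *
import pickle
c=capture("top");crop(c,190,165,350,305,5,"pics/t12.png")
s=capture("scene");cv2.imwrite("pics/s12.png",s["pixels"][:,:,::-1]);crop(s,240,170,400,280,5,"pics/s12c.png")
pickle.dump({"top":c,"scene":s},open("c1.pkl","wb"))
E
```

```text
clock: 24.38
position: [601.8, -50.8, 152.2]
tool_rot: [0.97, 0.242, 0.003, 0.005]
wrist_force: [0.8, -1.4, 0.2]
width: 29.9
clock: 24.72
position: [603.2, -49.4, 258.0]
tool_rot: [0.97, 0.243, 0.007, 0.006]
wrist_force: [0.6, 0.3, 0.3]
width: 29.9
clock: 25.13
position: [542.9, -250.4, 258.8]
tool_rot: [0.97, 0.243, 0.007, 0.006]
wrist_force: [0.7, -0.5, -1.2]
width: 29.9
clock: 25.38
position: [526.4, -277.6, 258.7]
tool_rot: [0.971, 0.24, 0.007, 0.006]
wrist_force: [0.4, 0.5, 0.2]
width: 30.0
```

View pics/t12.png

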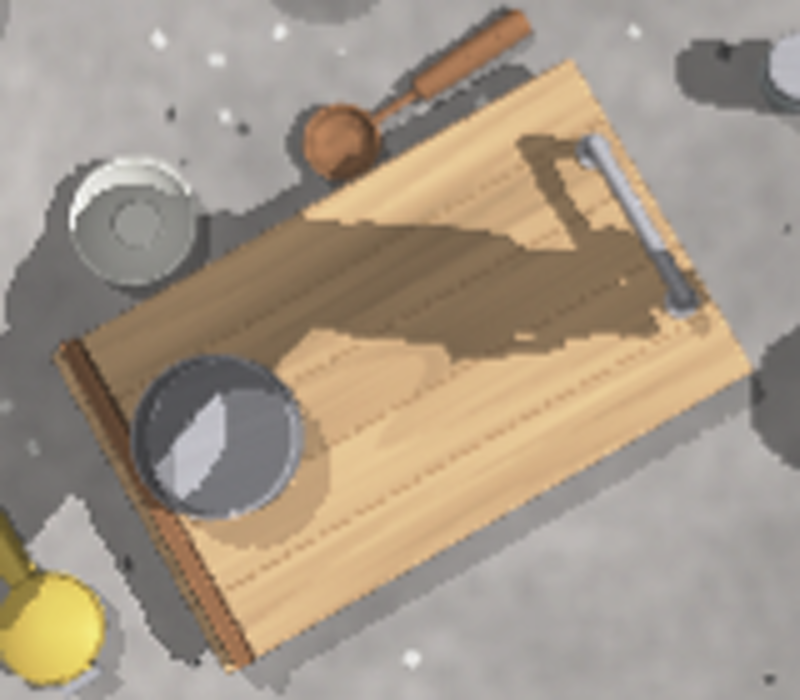

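View pics/s12c.png

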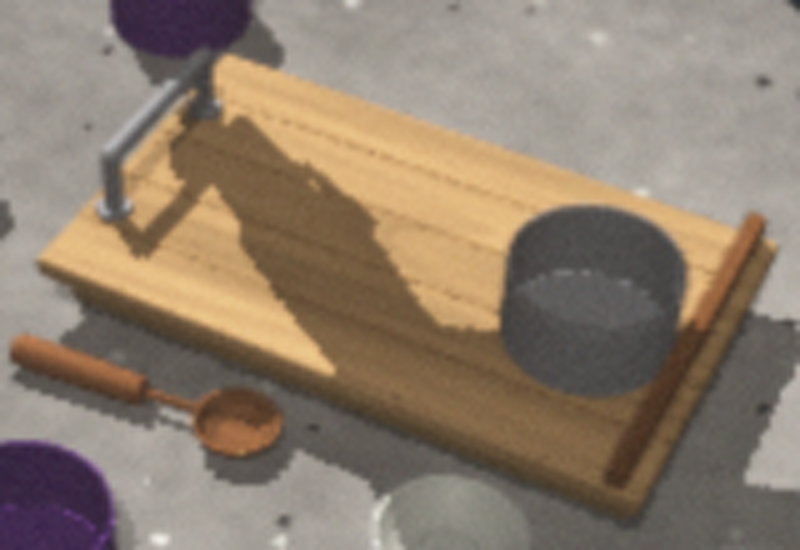

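View pics/s12.png

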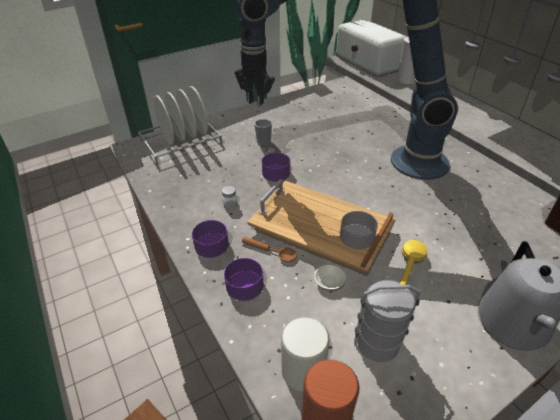

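Run:
```python
from h import *
import pickle
cs=pickle.load(open("c1.pkl","rb"));T=cs["top"];S=cs["scene"]
a=atz(T,np.array((217,437))/5+[189.6,164.6],99); b=atz(S,np.array((596,262))/5+[239.9,169.9],99)
L=np.mean([[538.8,294.9],[341.6,191.3]],0); h=np.array([-.477,.879])
for p in(a,b): print(p.round(1),'x in lip',((p[:2]-L)@h).round(1))
from bench import *
s=read_state();print(s["clock"],s["joint_vel"].round(3),s["wrist_force"].round(1))
close_job()
```

```text
[476.5 207.3  99. ] x in lip -48.8
[476.7 209.6  99. ] x in lip -46.9
25.4833 [-0.022  0.003 -0.016 -0.002  0.002 -0.001  0.002] [-1.1  0.5  1.5]
the job is handed in; nothing more can be done
```

I handed the job in at about 25.5 s. The tier has slid down to the lip, the board lies flat and released, and the robot is clear of everything. No verdict is reported, so this rests on my own checks.

- **Lift:** I pinched the handle bar from above and raised the board in small steps, about 0.006 rad each once near the sliding range. I compared two top-camera pictures at each step. The tier started to slide at about 0.356 rad, judged from the tool's height.
- **Slide:** I held the board still, with the tilt reading between 0.3557 and 0.3560 rad. The tier moved at roughly 20 to 50 mm/s when I last measured it and then came to rest against the lip. I could not measure its speed at contact or the force on the lip. Image tracking failed in the last stretch because the tier left its window.
- **Lowering:** I lowered the board at about 0.24 rad/s, more slowly at the end, until it bore on its stand. Then I opened the fingers, rose straight up and moved aside.

**Last checks:**
- The board is flat, and the tier stands upright with its centre 47 to 49 mm from the lip's inner side. The two cameras differ by 2 mm, and standing against the lip should read 50 mm, so this fits the calibration.
- The other things on the slab look unmoved in the pictures; I compared these by eye only.
- The bar read about 2.4 mm higher once the fingers closed on it than the text implied. The board came back to the same reading when it was down.

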